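# Put the clean tampers back in the station rack in the same order

### The job

The four coffee tampers have dried on the oak stand. Put each one into the white rack on the far side, in the same order as they stand now (each straight across from where it starts), set down rather than dropped, standing upright and flat in its recess. Leave the milk pitcher and the black dosing cup where they are.

Things in the scene. Friction and masses are not known exactly. Their poses are not given: they have to be found in the camera images.
- maple_grip (a point): Coffee tamper: pale cream-yellow maple mushroom knob on a round steel foot 58 mm across, 11 mm thick; 64 mm tall, the knob widest (50 mm across) from 44 to 52 mm up; 0.3 kg. Point: on the axis at the middle of the grip, 48 mm above the underside; z up. It starts in one of four recesses (66 mm wide, 6 mm deep, 90 mm apart) of the oak drying stand, a 96 x 376 mm board 18 mm high on the robot's side.
- cherry_grip (a point): Coffee tamper: orange-brown cherry mushroom knob on a round steel foot 58 mm across, 11 mm thick; 64 mm tall, the knob widest (50 mm across) from 44 to 52 mm up; 0.3 kg. Point: on the axis at the middle of the grip, 48 mm above the underside; z up. It starts in one of four recesses (66 mm wide, 6 mm deep, 90 mm apart) of the oak drying stand, a 96 x 376 mm board 18 mm high on the robot's side.
- walnut_grip (a point): Coffee tamper: dark brown walnut mushroom knob on a round steel foot 58 mm across, 11 mm thick; 64 mm tall, the knob widest (50 mm across) from 44 to 52 mm up; 0.3 kg. Point: on the axis at the middle of the grip, 48 mm above the underside; z up. It starts in one of four recesses (66 mm wide, 6 mm deep, 90 mm apart) of the oak drying stand, a 96 x 376 mm board 18 mm high on the robot's side.
- black_grip (a point): Coffee tamper: slimmer, taller black handle on a round steel foot 58 mm across, 11 mm thick; 87 mm tall, its grip straight, round and 31 mm across from 42 to 56 mm up; 0.3 kg. Point: on the axis at the middle of the grip, 48 mm above the underside; z up. It starts in one of four recesses (66 mm wide, 6 mm deep, 90 mm apart) of the oak drying stand, a 96 x 376 mm board 18 mm high on the robot's side.
- nest_maple: Place of the maple tamper, straight across from its start, 165 mm further out: white block 88 x 88 x 18 mm with a round black-lined recess 76 mm wide, 6 mm deep; four stand 90 mm apart in a row on a steel rail with end plates 26 mm high. Origin: middle of the block's underside, 6 mm above the counter; z up, y along the row; recess floor 12 mm above it.
- nest_cherry: Place of the cherry tamper, straight across from its start, 165 mm further out: white block 88 x 88 x 18 mm with a round black-lined recess 76 mm wide, 6 mm deep; four stand 90 mm apart in a row on a steel rail with end plates 26 mm high. Origin: middle of the block's underside, 6 mm above the counter; z up, y along the row; recess floor 12 mm above it.
- nest_walnut: Place of the walnut tamper, straight across from its start, 165 mm further out: white block 88 x 88 x 18 mm with a round black-lined recess 76 mm wide, 6 mm deep; four stand 90 mm apart in a row on a steel rail with end plates 26 mm high. Origin: middle of the block's underside, 6 mm above the counter; z up, y along the row; recess floor 12 mm above it.
- nest_black: Place of the black tamper, straight across from its start, 165 mm further out: white block 88 x 88 x 18 mm with a round black-lined recess 76 mm wide, 6 mm deep; four stand 90 mm apart in a row on a steel rail with end plates 26 mm high. Origin: middle of the block's underside, 6 mm above the counter; z up, y along the row; recess floor 12 mm above it.
- pitcher: Bystander: steel milk pitcher, 74 mm across, 88 mm high, with a loop handle reaching 60 mm from the axis; stands loose near one end of the racks. Origin: centre of its underside.
- dosing_cup: Bystander: open black dosing cup, 66 mm across, 62 mm high, standing loose on the flat black scale (135 x 108 mm, 18 mm high) near the other end of the racks. Origin: centre of its underside.

How it is judged:
By the outcome, as a careful person would: the job done as asked, in the order asked, and still so for the second after the job is handed in, with the robot touching nothing.
It also fails if it takes over 96 s, if anything falls off the work surface, if the arm or the gripper's body presses on something with over 40 N, if the wrist force passes 120 N, or if a joint passes its speed limit or range.

### The arm

A 6-joint arm with a two-finger parallel gripper is mounted at the origin on the work surface. World frame = base frame: x ahead of the robot, y to its left, z up, the work surface at z = 0. Lengths are in m, angles in rad, forces in N, time in s.
With the tool pointing down it reaches from about 0.35 to 0.775 m from the base axis. Payload 5.5 kg.
Tool frame: the origin (TCP) lies between the finger pads; the fingertips stand 11 mm ahead of it and the grasp point (between the pads) lies 8 mm behind it (tips_ahead is the distance from the TCP to the fingertips, in m); z points along the fingers, y is the line along which they close (so a half turn about z gives the same grasp; the last joint's range is limited). The gripper opens to 85 mm and grips with 20 to 120 N. Pads are 22 mm wide; open, the fingers measure 114 mm over their backs; the gripper's body (76 mm by 85 mm) begins 54 mm behind the grasp point. The pads swing forward as they close: fully open they stand 13 mm farther back than shut.
Start: joints at [1.096, 0.313, 0.046, 1.304, 0, 1.431], TCP at [0.189, 0.543, 0.242] pointing down, gripper open.
Joint ranges: [-2.76, 2.76], [-0.86, 1.69], [-1.03, 1.26], [-2.2, 2.34], [-1.47, 1.5], [-3.14, 3.14]. Speed limits (rad/s): [2.57, 2.57, 3.14, 3.14, 3.14, 3.14].

### API

Orientations are given as a unit quaternion [w, x, y, z].
In Python, from workcell import * gives the robot as it stands. The module is installed in compiled form; this text tells all that it offers.
- The arm moves only by the tool jog_arm, never from a script. Its argument "moves" is a list of rows, each an object with "fingers": the closure, from 0 (fully open) to 1 (shut); "slide": the shift along the tool's x, y, z in mm, a list of three; "angular": the turn, a rotation vector about the tool's x, y, z in degrees, a list of three. A call has 1 to 10 rows; each row is the pose to reach, as a shift and turn from the pose commanded when the call began, along the tool's axes at that moment; what a row does not reach only later rows make up. A row lasts 1/12 s, in which the tool goes at most 41.7 mm and 7.16 degrees, less where a joint would pass 70% of its speed; a pose out of reach is approached as far as the arm can. A call with a gripper value outside its range is refused whole. The fingers move at their own pace and stop on an object; "squeeze" is the grip in N (left out, the last holds). Time passes only in rows, so rows that repeat a pose let the fingers close. It gives the time, the measured TCP pose, the force, the opening and the grip force at its end, in the units of the state.
- get_state(): the state, without advancing time (a new reading comes with each control period).
- read_camera(name): name is "scene" or "top" or "wrist"; returns a dict with "color" (480x640x3 uint8, red, green, blue), "fovy" (degrees; the focal length in pixels is half the picture's height over the tangent of half this angle, whatever the lens; pixels are square), "cx", "cy" (the principal point, pixels), "world_from_camera" (4x4, takes a point from camera to world coordinates); the wrist camera has in their place "tool_from_camera" (4x4, takes a point from camera to tool coordinates, whose origin is the TCP and whose axes are the flange's). Camera axes: x right, y down, z forward; pixel columns grow to the right and rows downward; lengths in m; the calibration is good to about 2 mm. A picture is of the moment at which its call begins: read the wrist's pose just before it. There is no depth.
- hand_in(): hands the job in; it is judged then, once.
Trained networks look in a picture, given as the dict that the camera call returned (one of the last four; its "shot" number tells which), for a name from the list of things; names that differ only in an ending like _2 or _b are one class to them, and where a whole thing is asked for, a point or a joint stands for the part that bears it (a point fixed in the world has none). Each returns a list of dicts, best first, with "p" (0 to 1); they miss things now and then, are a little off and sometimes report something else, mostly with a low value. They report only what shows in the picture. A call takes as long as a camera call.
- look_for(target, picture): "point" ([column, row] in pixels, amid what is visible of it).
- tip_of(target, picture): "point" ([column, row] in pixels: a listed point, or the origin of a listed thing).
The state is a dict: "clock": time; "joint_pos": joint angles; "qvel": joint speeds; "tau": joint torques, N m; "tcp_pos": TCP position; "orientation": TCP orientation; "wrist_force": force on the tool from outside, world axes, zero at the start; "ft_torque": the same for the moment, N m; "finger_gap": finger opening in m; "grip_force": force on a finger pad.
Only numpy, scipy, OpenCV 4.12 (cv2) and the standard library are available. Lean on these libraries where they do the work, as an engineer would, in place of code of your own. Each camera call takes 0.05 s, during which the arm holds its last target. There are 200 camera calls.

## Working session

There is one attempt and no reset: what is moved stays moved. The work goes in short steps, Python scripts to look and compute and a tool call to move; the robot and the scene stay as the last step left them, time stands still between calls to the robot, and variables do not carry over. Pictures are saved under pics/ and viewed, at most 14 in all, crops included, and the job is handed in when it is done.

Besides the shell and the picture viewer there is one more tool, called after "Emit:" as name(argument=value, ...), one argument or row to a line, values as JSON. jog_arm: Moves the arm, as the interface text tells. Its arguments: {"type":"object","properties":{"moves":{"type":"array","items":{"type":"object","properties":{"fingers":{"type":"number"},"slide":{"type":"array","items":{"type":"number"}},"angular":{"type":"array","items":{"type":"number"}}}}},"squeeze":{"type":"number"}},"required":["moves"]}

```bash
mkdir -p pics; cat > h.py <<'E'
from workcell import *
import numpy as np, cv2
from scipy.spatial.transform import Rotation as R
def rot(q): return R.from_quat([q[1],q[2],q[3],q[0]]).as_matrix()
def W(pic,st=None):
    if 'world_from_camera' in pic: return np.array(pic['world_from_camera'])
    T=np.eye(4);T[:3,:3]=rot(st['orientation']);T[:3,3]=st['tcp_pos']
    return T@np.array(pic['tool_from_camera'])
def ray(pic,px,st=None):
    f=240/np.tan(np.radians(pic['fovy'])/2);M=W(pic,st)
    d=M[:3,:3]@np.array([(px[0]-pic['cx'])/f,(px[1]-pic['cy'])/f,1]);return M[:3,3],d
def atz(pic,px,z,st=None):
    o,d=ray(pic,px,st);return o+d*(z-o[2])/d[2]
def save(pic,n): cv2.imwrite('pics/'+n+'.png',cv2.cvtColor(pic['color'],cv2.COLOR_RGB2BGR))
E
python3 - <<'E'
from h import *
np.set_printoptions(precision=4,suppress=True)
s=get_state();print(s)
Z=dict(maple_grip=.06,cherry_grip=.06,walnut_grip=.06,black_grip=.06,nest_maple=.006,nest_cherry=.006,nest_walnut=.006,nest_black=.006,pitcher=0,dosing_cup=.018)
for c in ['top','scene','wrist']:
    st=get_state();p=read_camera(c);save(p,c+'0');print(c,W(p,st)[:3,3],p['fovy'])
    for n in Z:
        r=tip_of(n,p)[:2]
        print(n,[(np.round(q['point'],1),round(q['p'],2),atz(p,q['point'],Z[n],st)) for q in r])
E
```

```text
{'clock': 0.0, 'joint_pos': array([1.0964, 0.314 , 0.0449, 1.3036, 0.    , 1.4312]), 'qvel': array([ 0.0021,  0.0014,  0.0002, -0.0015, -0.0001,  0.0009]), 'tau': array([ -0.0021, -48.0625,  29.8534,   0.0193,   0.    ,  -0.    ]), 'tcp_pos': array([0.1887, 0.5426, 0.2414]), 'orientation': array([-0.0003,  0.1666,  0.986 , -0.0009]), 'wrist_force': array([ 0.3027, -0.1938,  0.0821]), 'ft_torque': array([-0.0077,  0.0022,  0.0431]), 'grip_force': 0.0, 'finger_gap': 0.0855477891243799}
top [0.4551 0.0211 1.264 ] 47.75937538073977
maple_grip [(array([293.7, 298.5]), 0.67, array([0.4413, 0.0861, 0.06  ]))]
cherry_grip [(array([333.6, 288.5]), 0.97, array([ 0.4607, -0.0027,  0.06  ]))]
walnut_grip [(array([362.6, 216.2]), 0.7, array([ 0.6201, -0.0727,  0.06  ])), (array([415.7, 283.1]), 0.56, array([ 0.4672, -0.185 ,  0.06  ]))]
black_grip [(array([375.2, 285.2]), 0.74, array([ 0.4652, -0.0951,  0.06  ]))]
nest_maple [(array([284.8, 225.6]), 0.56, array([0.6107, 0.1056, 0.006 ]))]
nest_cherry [(array([325.6, 222.5]), 0.77, array([0.6152, 0.0101, 0.006 ]))]
nest_walnut [(array([402.1, 210.
[... 654 characters left out ...]
 210.5]), 0.59, array([ 0.4606, -0.0938,  0.06  ]))]
nest_maple [(array([364.5, 271.5]), 0.97, array([0.6106, 0.1103, 0.006 ]))]
nest_cherry [(array([318.8, 273.7]), 0.6, array([0.613, 0.014, 0.006]))]
nest_walnut [(array([228.4, 281.6]), 0.79, array([ 0.628 , -0.1715,  0.006 ]))]
nest_black [(array([278.7, 282.8]), 0.81, array([ 0.6361, -0.0695,  0.006 ]))]
pitcher [(array([415.7, 242.3]), 0.72, array([0.5134, 0.2418, 0.    ]))]
dosing_cup [(array([150.1, 268.2]), 0.74, array([ 0.5939, -0.3319,  0.018 ]))]
wrist [0.1137 0.5697 0.3738] 60.54051094464088
maple_grip []
cherry_grip []
walnut_grip []
black_grip []
nest_maple []
nest_cherry []
nest_walnut []
nest_black []
pitcher []
dosing_cup []
```

View pics/top0.png

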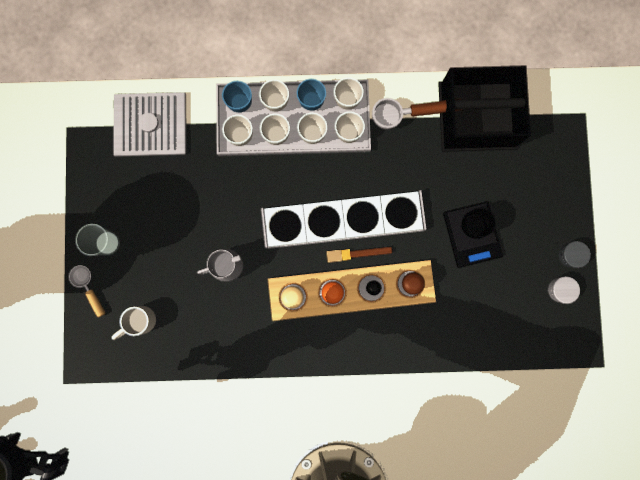

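View pics/scene0.png

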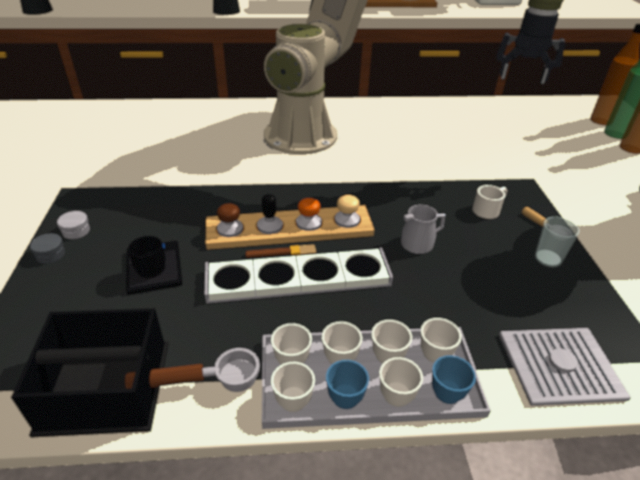

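Top view: the order along the stand is maple (293,297), cherry (333,293), black (373,288), walnut (411,283). The recesses are at about (286,226), (324,222), (362,217) and (401,213), the pitcher at (222,264) and the cup at (478,222). The scene view agrees. Next I'll refine the positions by segmentation.

```bash
python3 - <<'E'
from h import *
np.set_printoptions(precision=4,suppress=True)
p=read_camera('top');im=p['color']
g=im.max(2)
def blobs(mask,box,mn):
    m=np.zeros(mask.shape,np.uint8);x0,y0,x1,y1=box;m[y0:y1,x0:x1]=mask[y0:y1,x0:x1]
    n,l,s,c=cv2.connectedComponentsWithStats(m);return [(c[i],s[i,4]) for i in range(1,n) if s[i,4]>mn]
# recesses: dark blobs inside the white rack
pts=[]
white=(im.min(2)>150).astype(np.uint8);w=np.zeros_like(white);w[185:255,255:435]=white[185:255,255:435]
hull=cv2.convexHull(cv2.findNonZero(w));hm=np.zeros_like(white);cv2.fillConvexPoly(hm,hull,1);hm=cv2.erode(hm,np.ones((5,5)))
for c,a in sorted(blobs(((g<90)&(hm>0)),(255,185,435,255),150),key=lambda t:t[0][0]):
    pts.append(atz(p,c,.024)[:2]);print('recess',c,a,pts[-1])
pts=np.array(pts)
hsv=cv2.cvtColor(im,cv2.COLOR_RGB2HSV)
oak=((hsv[...,1]>60)&(hsv[...,2]>120)).astype(np.uint8);o=np.zeros_like(oak);o[255:330,255:445]=oak[255:330,255:445]
n,l,s,c=cv2.connectedComponentsWithStats(o);i=1+s[1:,4].argmax()
r=cv2.minAreaRect(cv2.findNonZero((l==i).astype(np.uint8)));
bp=cv2.boxPoints(r);print('oak',r,[atz(p,q,.018)[:2] for q in bp],atz(p,r[0],.018)[:2])
v=pts[-1]-pts[0];print('len',np.linalg.norm(v),'yaw deg',np.degrees(np.arctan2(v[0],-v[1])))
y=np.arctan2(v[0],-v[1]);print('expected starts',pts-.165*np.array([np.cos(y),np.sin(y)]))
save(dict(color=cv2.resize(im[180:330,200:500],None,fx=2.6,fy=2.6)),'crop')
E
```

```text
recess [284.9364 225.3865] 771 [0.609  0.1041]
recess [323.557  221.0479] 772 [0.6164 0.0149]
recess [362.1176 216.7529] 765 [ 0.6238 -0.0744]
recess [400.8832 212.395 ] 762 [ 0.6313 -0.1642]
oak ((351.11859130859375, 289.7991027832031), (42.898799896240234, 165.21229553222656), 83.37596130371094) [array([0.4894, 0.1493]), array([ 0.522 , -0.2293]), array([ 0.4241, -0.236 ]), array([0.3922, 0.14  ])] [ 0.4567 -0.0436]
len 0.26922475992525274 yaw deg 4.761870939251016
expected starts [[ 0.4445  0.0904]
 [ 0.452   0.0012]
 [ 0.4594 -0.0881]
 [ 0.4669 -0.1779]]
```

Emit:
jog_arm(
  moves=[
    {"slide": [-39, -34, 4], "angular": [0, 0, 6.6], "fingers": 0},
    {"slide": [-70, -61, 8], "angular": [0, 0, 13], "fingers": 0},
    {"slide": [-100, -88, 12], "angular": [0, 0, 19], "fingers": 0},
    {"slide": [-130, -114, 16], "angular": [0, 0, 25], "fingers": 0},
    {"slide": [-160, -140, 20], "angular": [0, 0, 31], "fingers": 0},
    {"slide": [-190, -167, 24], "angular": [0, 0, 37], "fingers": 0},
    {"slide": [-220, -193, 28], "angular": [0, 0, 43], "fingers": 0},
    {"slide": [-250, -220, 32], "angular": [0, 0, 49], "fingers": 0},
    {"slide": [-280, -246, 36], "angular": [0, 0, 55], "fingers": 0},
    {"slide": [-310, -272, 40], "angular": [0, 0, 61], "fingers": 0},
  ],
)

```text
clock: 2.53
tcp_pos: [0.393, 0.1824, 0.2025]
orientation: [0.0, 0.646, 0.763, 0.0]
wrist_force: [0.5, 1.0, -0.4]
finger_gap: 0.0855
grip_force: 0.0
```

```bash
cat >> h.py <<'E'
def go(x,y,z,yaw=4.76):
    """slide (mm) and turn (deg, tool axes) from now to a pointing-down pose with tool y at yaw"""
    s=get_state();M=rot(s['orientation']);d=M.T@(np.array([x,y,z])-s['tcp_pos'])*1000
    c,q=np.cos(np.radians(yaw)),np.sin(np.radians(yaw))
    T=np.array([[-q,c,0],[c,q,0],[0,0,-1]]) # columns x,y,z
    T=np.array([[-q,c,0],[c,q,0],[0,0,-1.]])
    a=np.degrees(R.from_matrix(M.T@T).as_rotvec())
    print('slide',np.round(d,1),'turn',np.round(a,2),'t',s['clock'],'tcp',np.round(s['tcp_pos'],4),'q',np.round(s['joint_pos'],2))
E
python3 -c "
from h import *
go(.4445,.0904,.17)"
```

```text
slide [-99.3  35.5  32.5] turn [ 0.06 -0.01  4.76] t 2.5333 tcp [0.393  0.1824 0.2025] q [ 0.25  0.06 -0.37  1.14  0.    1.65]
```

Emit:
jog_arm(
  moves=[
    {"slide": [-33, 12, 11], "angular": [0, 0, 2.4], "fingers": 0},
    {"slide": [-66, 24, 22], "angular": [0, 0, 4.8], "fingers": 0},
    {"slide": [-99, 35.5, 32.5], "angular": [0, 0, 4.8], "fingers": 0},
    {"slide": [-99, 35.5, 32.5], "angular": [0, 0, 4.8], "fingers": 0},
  ],
)

```text
clock: 2.87
tcp_pos: [0.4465, 0.0883, 0.1683]
orientation: [0.001, 0.678, 0.735, -0.001]
wrist_force: [0.2, 0.4, 0.1]
finger_gap: 0.0851
grip_force: 0.0
```

```bash
python3 - <<'E'
from h import *
s=get_state();p=read_camera('wrist');save(p,'w1')
for n in ['maple_grip','cherry_grip']:
    print(n,[(np.round(q['point'],1),round(q['p'],2),np.round(atz(p,q['point'],.06,s),4)) for q in tip_of(n,p)[:2]])
go(.4445,.0904,.052)
E
```

```text
maple_grip [(array([317.3, 236.9]), 0.69, array([0.4433, 0.0916, 0.06  ]))]
cherry_grip [(array([322.1, 364.2]), 0.7, array([0.4537, 0.0011, 0.06  ]))]
slide [ -2.3   0.4 117.7] turn [-0.05 -0.03  0.18] t 3.0167 tcp [0.444  0.0926 0.1697] q [ 0.03  0.12 -0.38  1.07  0.    1.51]
```

View pics/w1.png

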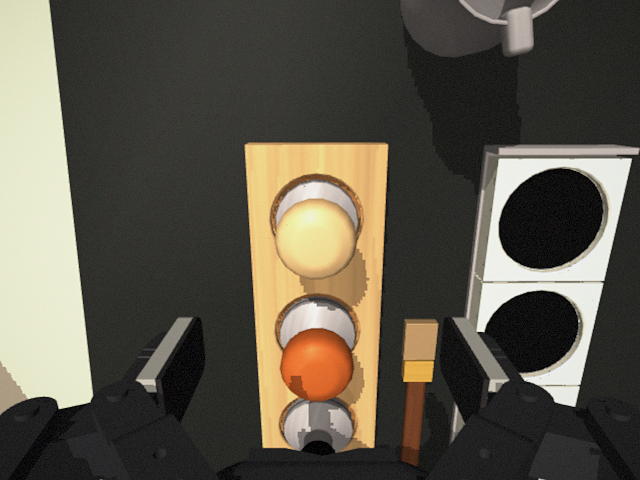

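The picture shows the maple knob at (317,237) and the cherry at (322,364). The pads straddle the row and the nearest recess is at (553,218). Descending to grasp.

Emit:
jog_arm(
  moves=[
    {"slide": [-1, 0, 25], "fingers": 0},
    {"slide": [-2, 0, 55], "fingers": 0},
    {"slide": [-2, 0, 85], "fingers": 0},
    {"slide": [-2, 0, 108], "fingers": 0},
    {"slide": [-2, 0, 120], "fingers": 0},
    {"slide": [-2, 0, 120], "fingers": 0.3},
    {"slide": [-2, 0, 120], "fingers": 1},
    {"slide": [-2, 0, 120], "fingers": 1},
    {"slide": [-2, 0, 120], "fingers": 1},
    {"slide": [-2, 0, 120], "fingers": 1},
  ],
  squeeze=45,
)

```text
schema error: expected keys fingers, slide, angular
```

```bash
python3 - <<'E'
from h import *
s=get_state();print(s['finger_gap'],s['grip_force'],s['wrist_force']);p=read_camera('wrist');save(p,'w2')
go(.4445,.0904,.12);
E
```

```text
0.08594547088319549 0.0 [-0.69413909  0.62250373 -0.154079  ]
slide [-2.9  0.4 50. ] turn [-0.02 -0.03  0.27] t 3.0667 tcp [0.4439 0.0933 0.17  ] q [ 0.03  0.12 -0.38  1.07  0.    1.51]
```

View pics/w2.png

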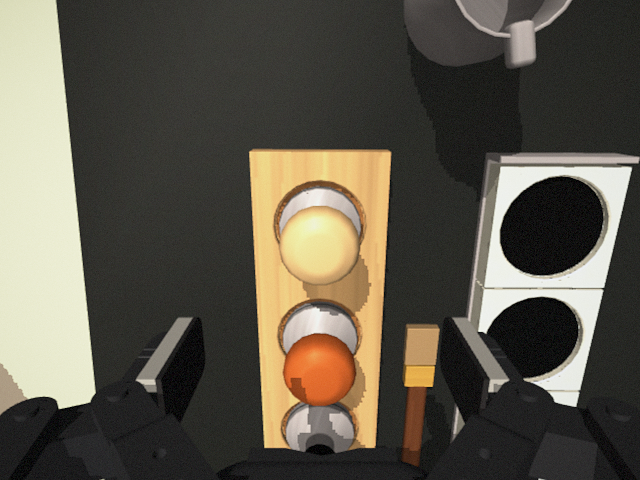

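Call refused because every row needs all three keys; nothing moved, and the picture is as before. Trying again.

Emit:
jog_arm(
  moves=[
    {"slide": [-1, 0, 25], "angular": [0, 0, 0], "fingers": 0},
    {"slide": [-2, 0, 55], "angular": [0, 0, 0], "fingers": 0},
    {"slide": [-2.5, 0, 85], "angular": [0, 0, 0], "fingers": 0},
    {"slide": [-2.5, 0, 108], "angular": [0, 0, 0], "fingers": 0},
    {"slide": [-2.5, 0, 120], "angular": [0, 0, 0], "fingers": 0},
    {"slide": [-2.5, 0, 120], "angular": [0, 0, 0], "fingers": 0.2},
    {"slide": [-2.5, 0, 120], "angular": [0, 0, 0], "fingers": 1},
    {"slide": [-2.5, 0, 120], "angular": [0, 0, 0], "fingers": 1},
    {"slide": [-2.5, 0, 120], "angular": [0, 0, 0], "fingers": 1},
    {"slide": [-2.5, 0, 120], "angular": [0, 0, 0], "fingers": 1},
  ],
  squeeze=45,
)

```text
clock: 3.9
tcp_pos: [0.445, 0.0912, 0.0515]
orientation: [0.0, 0.675, 0.738, 0.001]
wrist_force: [-4.4, 2.0, 7.3]
finger_gap: 0.0484
grip_force: 46.2
```

```bash
python3 - <<'E'
from h import *
s=get_state();print(s['finger_gap'],s['grip_force'],s['wrist_force']);p=read_camera('wrist');save(p,'w3')
go(.4445,.0904,.12);
E
```

```text
0.04836049091881056 46.20722386054695 [-4.44853036  1.95395298  7.30390926]
slide [ -0.7  -0.4 -68.5] turn [ 0.12 -0.06  0.31] t 3.95 tcp [0.445  0.0912 0.0515] q [ 0.02  0.24 -0.57  0.77  0.    1.51]
```

View pics/w3.png

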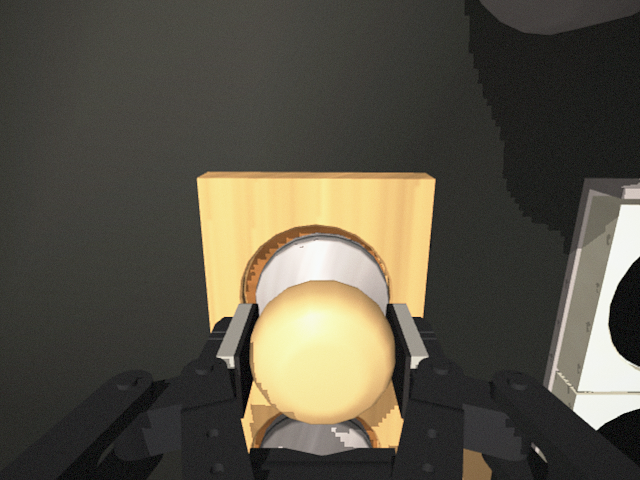

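Maple is held, with a gap of 48 mm and 46 N, and the knob is centred between the pads at (320,350). Lift and carry.

Emit:
jog_arm(
  moves=[
    {"slide": [0, 0, -12], "angular": [0, 0, 0], "fingers": 1},
    {"slide": [0, 0, -30], "angular": [0, 0, 0], "fingers": 1},
    {"slide": [0, 8, -42], "angular": [0, 0, 0], "fingers": 1},
    {"slide": [0, 30, -45], "angular": [0, 0, 0], "fingers": 1},
    {"slide": [0, 60, -45], "angular": [0, 0, 0], "fingers": 1},
    {"slide": [0, 92, -45], "angular": [0, 0, 0], "fingers": 1},
    {"slide": [0, 124, -45], "angular": [0, 0, 0], "fingers": 1},
    {"slide": [0, 150, -45], "angular": [0, 0, 0], "fingers": 1},
    {"slide": [-0.5, 163, -42], "angular": [0, 0, 0], "fingers": 1},
    {"slide": [-0.5, 165, -36], "angular": [0, 0, 0], "fingers": 1},
  ],
)

```text
clock: 4.78
tcp_pos: [0.613, 0.1044, 0.0869]
orientation: [0.002, 0.676, 0.737, 0.002]
wrist_force: [1.1, 0.1, -2.9]
finger_gap: 0.0481
grip_force: 47.7
```

```bash
python3 - <<'E'
from h import *
s=get_state();print(s['finger_gap'],s['grip_force'],s['wrist_force'])
p=read_camera('wrist');save(p,'w4')
go(.609,.1041,.0575);
E
```

```text
0.04813701047485432 47.727464530617 [ 1.078115    0.09816624 -2.86150203]
slide [-0.1 -1.2 27.2] turn [0.03 0.   0.25] t 4.8333 tcp [0.6102 0.1043 0.0847] q [ 0.04  0.48 -0.1   0.99 -0.    1.52]
```

View pics/w4.png

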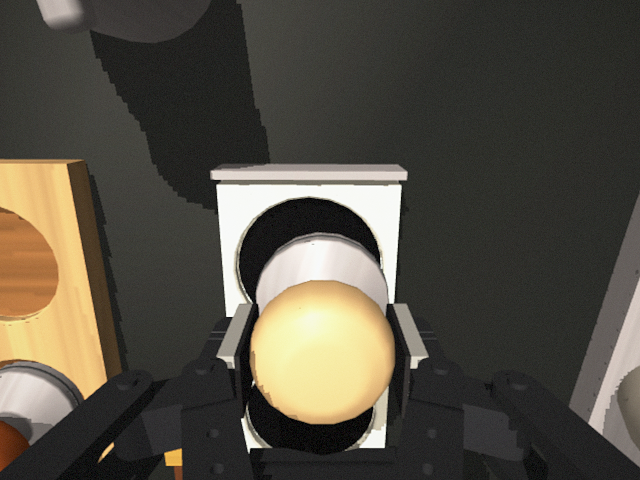

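The foot at (322,~290) sits about 5 px, or 2.5 mm, outward of the recess centre once the arm settles. I'll correct that and lower slowly.

Emit:
jog_arm(
  moves=[
    {"slide": [0, -2.5, 4], "angular": [0, 0, 0], "fingers": 1},
    {"slide": [0, -2.5, 12], "angular": [0, 0, 0], "fingers": 1},
    {"slide": [0, -2.5, 18], "angular": [0, 0, 0], "fingers": 1},
    {"slide": [0, -2.5, 22], "angular": [0, 0, 0], "fingers": 1},
    {"slide": [0, -2.5, 25], "angular": [0, 0, 0], "fingers": 1},
    {"slide": [0, -2.5, 26.5], "angular": [0, 0, 0], "fingers": 1},
    {"slide": [0, -2.5, 27.5], "angular": [0, 0, 0], "fingers": 1},
    {"slide": [0, -2.5, 28], "angular": [0, 0, 0], "fingers": 1},
    {"slide": [0, -2.5, 28], "angular": [0, 0, 0], "fingers": 1},
  ],
)

```text
clock: 5.58
tcp_pos: [0.6065, 0.1041, 0.058]
orientation: [0.0, 0.675, 0.737, 0.0]
wrist_force: [0.5, 0.4, -3.4]
finger_gap: 0.0479
grip_force: 47.7
```

```bash
python3 - <<'E'
from h import *
s=get_state();print(s['finger_gap'],s['grip_force'],s['wrist_force'])
go(.609,.1041,.0575);
E
```

```text
0.047913235979761395 47.70898167975247 [ 0.53376412  0.41936503 -3.3657495 ]
slide [-0.2  2.5  0.5] turn [ 0.02 -0.    0.26] t 5.5833 tcp [0.6065 0.1041 0.058 ] q [ 0.04  0.5  -0.14  0.93  0.    1.52]
```

Emit:
jog_arm(
  moves=[
    {"slide": [0, 0, 0.6], "angular": [0, 0, 0], "fingers": 1},
    {"slide": [0, 0, 1.2], "angular": [0, 0, 0], "fingers": 1},
    {"slide": [0, 0, 1.6], "angular": [0, 0, 0], "fingers": 1},
    {"slide": [0, 0, 1.6], "angular": [0, 0, 0], "fingers": 1},
  ],
)

```text
clock: 5.92
tcp_pos: [0.6067, 0.1041, 0.0575]
orientation: [0.0, 0.675, 0.737, 0.0]
wrist_force: [-2.4, -0.3, 5.0]
finger_gap: 0.0479
grip_force: 48.3
```

Touchdown at 5 N. Release and retreat.

Emit:
jog_arm(
  moves=[
    {"slide": [0, 0, 0], "angular": [0, 0, 0], "fingers": 0.6},
    {"slide": [0, 0, 0], "angular": [0, 0, 0], "fingers": 0.3},
    {"slide": [0, 0, 0], "angular": [0, 0, 0], "fingers": 0},
    {"slide": [0, 0, 0], "angular": [0, 0, 0], "fingers": 0},
    {"slide": [0, 0, -10], "angular": [0, 0, 0], "fingers": 0},
    {"slide": [0, 0, -35], "angular": [0, 0, 0], "fingers": 0},
    {"slide": [0, 0, -70], "angular": [0, 0, 0], "fingers": 0},
    {"slide": [-5, -10, -95], "angular": [0, 0, 0], "fingers": 0},
    {"slide": [-20, -35, -105], "angular": [0, 0, 0], "fingers": 0},
    {"slide": [-38, -68, -108], "angular": [0, 0, 0], "fingers": 0},
  ],
)

```text
clock: 6.75
tcp_pos: [0.5451, 0.0604, 0.1679]
orientation: [0.003, 0.675, 0.738, 0.003]
wrist_force: [0.1, -0.3, -0.3]
finger_gap: 0.0856
grip_force: 0.0
```

```bash
python3 - <<'E'
from h import *
p=read_camera('scene');save(dict(color=cv2.resize(p['color'][180:310,190:410],None,fx=3,fy=3)),'s1')
go(.4525,.0012,.10);
E
```

```text
slide [-48.9 -87.   66.1] turn [-0.27  0.1   0.23] t 6.8 tcp [0.5352 0.0577 0.1656] q [-0.04  0.28 -0.19  1.11 -0.    1.44]
```

View pics/s1.png

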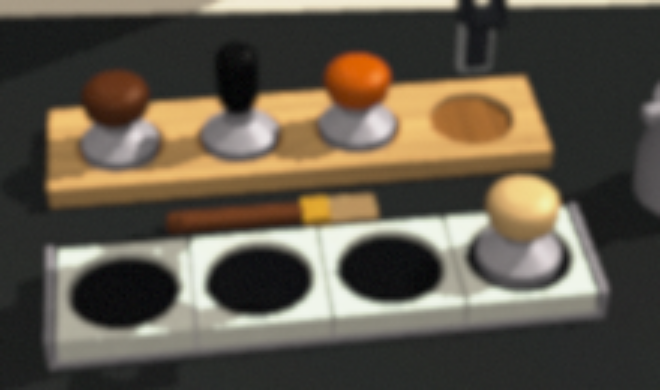

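Maple stands flat in the right-end recess. Next is cherry, offset -90 mm along the row.

Emit:
jog_arm(
  moves=[
    {"slide": [-18, -33, 5], "angular": [0, 0, 0], "fingers": 0},
    {"slide": [-36, -66, 15], "angular": [0, 0, 0], "fingers": 0},
    {"slide": [-48, -88, 30], "angular": [0, 0, 0], "fingers": 0},
    {"slide": [-51.5, -94.5, 52], "angular": [0, 0, 0], "fingers": 0},
    {"slide": [-51.5, -94.5, 80], "angular": [0, 0, 0], "fingers": 0},
    {"slide": [-51.5, -94.5, 103], "angular": [0, 0, 0], "fingers": 0},
    {"slide": [-51.5, -94.5, 114], "angular": [0, 0, 0], "fingers": 0},
    {"slide": [-51.5, -94.5, 114], "angular": [0, 0, 0], "fingers": 0},
    {"slide": [-51.5, -94.5, 114], "angular": [0, 0, 0], "fingers": 0},
  ],
)

```text
clock: 7.55
tcp_pos: [0.4521, 0.0008, 0.0503]
orientation: [-0.0, 0.676, 0.737, -0.0]
wrist_force: [-0.0, 0.9, -0.0]
finger_gap: 0.0854
grip_force: 0.0
```

```bash
python3 - <<'E'
from h import *
s=get_state();p=read_camera('wrist')
for n in ['cherry_grip']:
    print(n,[(np.round(q['point'],1),round(q['p'],2),np.round(atz(p,q['point'],.06,s),4)) for q in tip_of(n,p)[:2]])
go(.4525,.0012,.0515)
E
```

```text
cherry_grip [(array([316.3, 351.3]), 0.97, array([0.4502, 0.0008, 0.06  ]))]
slide [ 0.7 -0.9 -0.2] turn [0.11 0.02 0.26] t 7.65 tcp [0.4534 0.0006 0.0513] q [-0.18  0.24 -0.57  0.77  0.    1.31]
```

Emit:
jog_arm(
  moves=[
    {"slide": [0, -1, 0], "angular": [0, 0, 0], "fingers": 0.3},
    {"slide": [0, -1, 0], "angular": [0, 0, 0], "fingers": 1},
    {"slide": [0, -1, 0], "angular": [0, 0, 0], "fingers": 1},
    {"slide": [0, -1, 0], "angular": [0, 0, 0], "fingers": 1},
    {"slide": [0, -1, 0], "angular": [0, 0, 0], "fingers": 1},
    {"slide": [0, -1, 0], "angular": [0, 0, 0], "fingers": 1},
    {"slide": [0, -1, -12], "angular": [0, 0, 0], "fingers": 1},
    {"slide": [0, -1, -30], "angular": [0, 0, 0], "fingers": 1},
    {"slide": [0, 3, -42], "angular": [0, 0, 0], "fingers": 1},
    {"slide": [0, 20, -45], "angular": [0, 0, 0], "fingers": 1},
  ],
)

```text
clock: 8.48
tcp_pos: [0.4707, 0.0027, 0.0967]
orientation: [-0.0, 0.676, 0.737, -0.0]
wrist_force: [0.5, 0.3, -2.9]
finger_gap: 0.0483
grip_force: 47.2
```

Emit:
jog_arm(
  moves=[
    {"slide": [0, 28, 0], "angular": [0, 0, 0], "fingers": 1},
    {"slide": [0, 60, 0], "angular": [0, 0, 0], "fingers": 1},
    {"slide": [0, 92, 0], "angular": [0, 0, 0], "fingers": 1},
    {"slide": [0, 120, 0], "angular": [0, 0, 0], "fingers": 1},
    {"slide": [0, 138, 4], "angular": [0, 0, 0], "fingers": 1},
    {"slide": [-0.5, 142.5, 10], "angular": [0, 0, 0], "fingers": 1},
    {"slide": [-0.5, 142.5, 14], "angular": [0, 0, 0], "fingers": 1},
    {"slide": [-0.5, 142.5, 14], "angular": [0, 0, 0], "fingers": 1},
  ],
)

```text
clock: 9.15
tcp_pos: [0.6119, 0.0146, 0.0791]
orientation: [-0.002, 0.675, 0.737, -0.001]
wrist_force: [-0.6, 0.5, -3.4]
finger_gap: 0.0482
grip_force: 47.3
```

```bash
python3 - <<'E'
from h import *
go(.6142,.0147,.0575);p=read_camera('wrist');save(p,'w5')
E
```

```text
slide [-0.1  2.4 21.6] turn [-0.27 -0.05  0.26] t 9.15 tcp [0.6119 0.0146 0.0791] q [-0.11  0.48 -0.12  0.98 -0.    1.38]
```

View pics/w5.png

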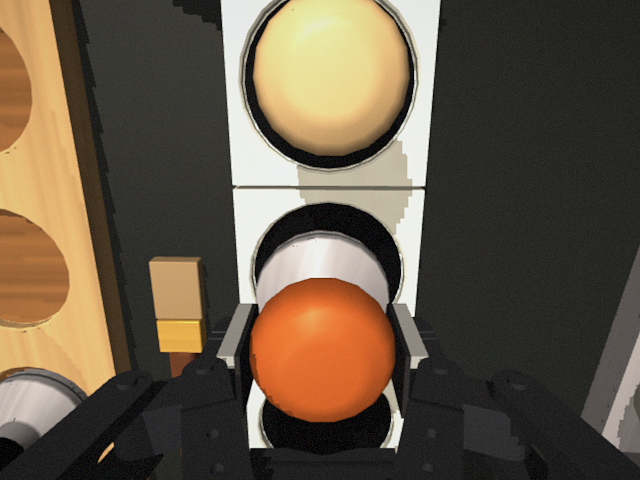

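Cherry's foot is at (322,290) against a recess centre of about 329, 1–2 mm short after settling. I'll add 1 mm and lower.

Emit:
jog_arm(
  moves=[
    {"slide": [0, 1, 5], "angular": [0, 0, 0], "fingers": 1},
    {"slide": [0, 1, 11], "angular": [0, 0, 0], "fingers": 1},
    {"slide": [0, 1, 16], "angular": [0, 0, 0], "fingers": 1},
    {"slide": [0, 1, 20], "angular": [0, 0, 0], "fingers": 1},
    {"slide": [0, 1, 22], "angular": [0, 0, 0], "fingers": 1},
    {"slide": [0, 1, 23], "angular": [0, 0, 0], "fingers": 1},
    {"slide": [0, 1, 24], "angular": [0, 0, 0], "fingers": 1},
    {"slide": [0, 1, 24.5], "angular": [0, 0, 0], "fingers": 1},
    {"slide": [0, 1, 24.5], "angular": [0, 0, 0], "fingers": 1},
    {"slide": [0, 1, 24.5], "angular": [0, 0, 0], "fingers": 1},
  ],
)

```text
clock: 10.03
tcp_pos: [0.6153, 0.0145, 0.0574]
orientation: [0.0, 0.675, 0.737, 0.0]
wrist_force: [-3.3, 0.3, 5.4]
finger_gap: 0.0481
grip_force: 47.9
```

Emit:
jog_arm(
  moves=[
    {"slide": [0, 0, 0], "angular": [0, 0, 0], "fingers": 0.6},
    {"slide": [0, 0, 0], "angular": [0, 0, 0], "fingers": 0.3},
    {"slide": [0, 0, 0], "angular": [0, 0, 0], "fingers": 0},
    {"slide": [0, 0, 0], "angular": [0, 0, 0], "fingers": 0},
    {"slide": [0, 0, -10], "angular": [0, 0, 0], "fingers": 0},
    {"slide": [0, 0, -35], "angular": [0, 0, 0], "fingers": 0},
    {"slide": [0, 0, -70], "angular": [0, 0, 0], "fingers": 0},
    {"slide": [-5, -10, -95], "angular": [0, 0, 0], "fingers": 0},
    {"slide": [-20, -35, -105], "angular": [0, 0, 0], "fingers": 0},
    {"slide": [-38, -68, -108], "angular": [0, 0, 0], "fingers": 0},
  ],
)

```text
clock: 10.87
tcp_pos: [0.554, -0.0295, 0.1685]
orientation: [0.003, 0.675, 0.738, 0.002]
wrist_force: [0.1, -1.5, 0.7]
finger_gap: 0.0857
grip_force: 0.0
```

Emit:
jog_arm(
  moves=[
    {"slide": [-18, -33, 5], "angular": [0, 0, 0.25], "fingers": 0},
    {"slide": [-36, -66, 10], "angular": [0, 0, 0.25], "fingers": 0},
    {"slide": [-48, -88, 18], "angular": [0, 0, 0.25], "fingers": 0},
    {"slide": [-51.5, -95.5, 30], "angular": [0, 0, 0.25], "fingers": 0},
    {"slide": [-51.5, -95.5, 50], "angular": [0, 0, 0.25], "fingers": 0},
    {"slide": [-51.5, -95.5, 80], "angular": [0, 0, 0.25], "fingers": 0},
    {"slide": [-51.5, -95.5, 104], "angular": [0, 0, 0.25], "fingers": 0},
    {"slide": [-51.5, -95.5, 114], "angular": [0, 0, 0.25], "fingers": 0},
    {"slide": [-51.5, -95.5, 114], "angular": [0, 0, 0.25], "fingers": 0},
  ],
)

```text
clock: 11.62
tcp_pos: [0.4585, -0.0884, 0.0489]
orientation: [-0.002, 0.677, 0.736, -0.001]
wrist_force: [-1.0, 0.7, -0.3]
finger_gap: 0.0855
grip_force: 0.0
```

```bash
python3 - <<'E'
from h import *
s=get_state();p=read_camera('wrist');save(p,'w6')
print([(np.round(q['point'],1),round(q['p'],2),np.round(atz(p,q['point'],.06,s),4)) for q in tip_of('black_grip',p)[:2]])
go(.4600,-.0883,.0515)
E
```

```text
[(array([320.2, 352. ]), 0.82, array([ 0.4578, -0.0876,  0.06  ]))]
slide [ 0.8 -0.4 -0.3] turn [0.01 0.   0.  ] t 11.7167 tcp [ 0.4605 -0.0891  0.0512] q [-0.36  0.26 -0.53  0.78  0.    1.13]
```

View pics/w6.png

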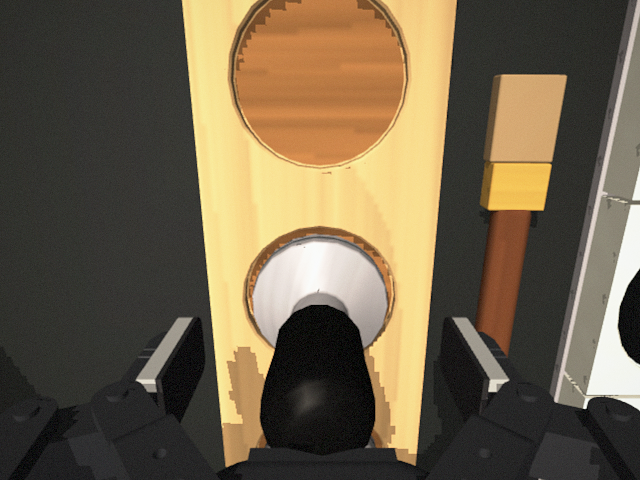

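The black handle is centred between the pads, with its foot at (320,290). Closing 2 mm higher.

Emit:
jog_arm(
  moves=[
    {"slide": [0.5, -1, -2], "angular": [0, 0, 0], "fingers": 0.3},
    {"slide": [0.5, -1, -2], "angular": [0, 0, 0], "fingers": 1},
    {"slide": [0.5, -1, -2], "angular": [0, 0, 0], "fingers": 1},
    {"slide": [0.5, -1, -2], "angular": [0, 0, 0], "fingers": 1},
    {"slide": [0.5, -1, -2], "angular": [0, 0, 0], "fingers": 1},
    {"slide": [0.5, -1, -2], "angular": [0, 0, 0], "fingers": 1},
    {"slide": [0.5, -1, -2], "angular": [0, 0, 0], "fingers": 1},
    {"slide": [0.5, -1, -12], "angular": [0, 0, 0], "fingers": 1},
    {"slide": [0.5, -1, -30], "angular": [0, 0, 0], "fingers": 1},
    {"slide": [0.5, 3, -45], "angular": [0, 0, 0], "fingers": 1},
  ],
)

```text
clock: 12.55
tcp_pos: [0.4616, -0.0877, 0.0955]
orientation: [-0.001, 0.677, 0.736, -0.001]
wrist_force: [0.1, -0.2, -1.8]
finger_gap: 0.0307
grip_force: 45.1
```

Emit:
jog_arm(
  moves=[
    {"slide": [0, 16, -2], "angular": [0, 0, 0], "fingers": 1},
    {"slide": [0, 45, -2], "angular": [0, 0, 0], "fingers": 1},
    {"slide": [0, 77, -2], "angular": [0, 0, 0], "fingers": 1},
    {"slide": [0, 109, 0], "angular": [0, 0, 0], "fingers": 1},
    {"slide": [0, 138, 0], "angular": [0, 0, 0], "fingers": 1},
    {"slide": [-0.5, 156, 4], "angular": [0, 0, 0], "fingers": 1},
    {"slide": [-0.5, 160.5, 10], "angular": [0, 0, 0], "fingers": 1},
    {"slide": [-0.5, 160.5, 12], "angular": [0, 0, 0], "fingers": 1},
    {"slide": [-0.5, 160.5, 12], "angular": [0, 0, 0], "fingers": 1},
  ],
)

```text
clock: 13.3
tcp_pos: [0.6209, -0.0749, 0.0817]
orientation: [-0.002, 0.677, 0.736, -0.001]
wrist_force: [-0.1, -0.7, -3.2]
finger_gap: 0.0313
grip_force: 45.2
```

```bash
python3 - <<'E'
from h import *
go(.623,-.0748,.0595);p=read_camera('wrist');save(p,'w7')
E
```

```text
slide [-0.1  2.2 22.2] turn [-0.25 -0.08  0.02] t 13.3 tcp [ 0.6209 -0.0749  0.0817] q [-0.25  0.5  -0.08  1.   -0.    1.24]
```

View pics/w7.png

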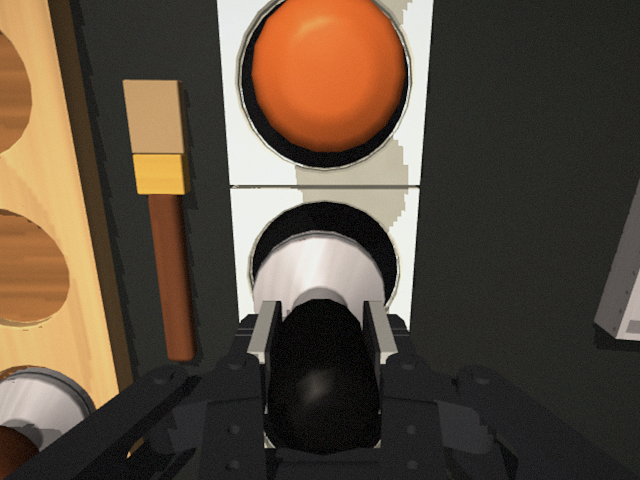

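Black's foot (319) is 2–3 mm from the recess centre (324) and settling will close that. Lowering.

Emit:
jog_arm(
  moves=[
    {"slide": [0, 0.5, 5], "angular": [0, 0, 0], "fingers": 1},
    {"slide": [0, 0.5, 11], "angular": [0, 0, 0], "fingers": 1},
    {"slide": [0, 0.5, 16], "angular": [0, 0, 0], "fingers": 1},
    {"slide": [0, 0.5, 19.5], "angular": [0, 0, 0], "fingers": 1},
    {"slide": [0, 0.5, 21.5], "angular": [0, 0, 0], "fingers": 1},
    {"slide": [0, 0.5, 22.5], "angular": [0, 0, 0], "fingers": 1},
    {"slide": [0, 0.5, 23.5], "angular": [0, 0, 0], "fingers": 1},
    {"slide": [0, 0.5, 24.2], "angular": [0, 0, 0], "fingers": 1},
    {"slide": [0, 0.5, 24.2], "angular": [0, 0, 0], "fingers": 1},
    {"slide": [0, 0.5, 24.2], "angular": [0, 0, 0], "fingers": 1},
  ],
)

```text
clock: 14.18
tcp_pos: [0.6238, -0.0753, 0.0597]
orientation: [0.0, 0.677, 0.736, 0.0]
wrist_force: [-1.0, 0.6, -3.0]
finger_gap: 0.0312
grip_force: 45.2
```

Emit:
jog_arm(
  moves=[
    {"slide": [0, 0, 0.5], "angular": [0, 0, 0], "fingers": 1},
    {"slide": [0, 0, 1], "angular": [0, 0, 0], "fingers": 1},
    {"slide": [0, 0, 1.4], "angular": [0, 0, 0], "fingers": 1},
    {"slide": [0, 0, 1.4], "angular": [0, 0, 0], "fingers": 1},
  ],
)

```text
clock: 14.52
tcp_pos: [0.6238, -0.0755, 0.0595]
orientation: [0.001, 0.677, 0.736, 0.0]
wrist_force: [-3.0, 0.7, 5.9]
finger_gap: 0.0308
grip_force: 45.4
```

Emit:
jog_arm(
  moves=[
    {"slide": [0, 0, 0], "angular": [0, 0, 0], "fingers": 0.5},
    {"slide": [0, 0, 0], "angular": [0, 0, 0], "fingers": 0.2},
    {"slide": [0, 0, 0], "angular": [0, 0, 0], "fingers": 0},
    {"slide": [0, 0, 0], "angular": [0, 0, 0], "fingers": 0},
    {"slide": [0, 0, -10], "angular": [0, 0, 0], "fingers": 0},
    {"slide": [0, 0, -35], "angular": [0, 0, 0], "fingers": 0},
    {"slide": [0, 0, -70], "angular": [0, 0, 0], "fingers": 0},
    {"slide": [-3, -5, -97], "angular": [0, 0, 0], "fingers": 0},
    {"slide": [-20, -35, -107], "angular": [0, 0, 0], "fingers": 0},
    {"slide": [-38, -68, -108], "angular": [0, 0, 0], "fingers": 0},
  ],
)

```text
clock: 15.35
tcp_pos: [0.5619, -0.1194, 0.1703]
orientation: [0.004, 0.676, 0.737, 0.002]
wrist_force: [-0.6, -0.9, -0.4]
finger_gap: 0.0853
grip_force: 0.0
```

Emit:
jog_arm(
  moves=[
    {"slide": [-18, -33, 5], "angular": [0, 0, 0], "fingers": 0},
    {"slide": [-36, -66, 12], "angular": [0, 0, 0], "fingers": 0},
    {"slide": [-48, -88, 25], "angular": [0, 0, 0], "fingers": 0},
    {"slide": [-52, -96, 45], "angular": [0, 0, 0], "fingers": 0},
    {"slide": [-52, -96, 75], "angular": [0, 0, 0], "fingers": 0},
    {"slide": [-52, -96, 103], "angular": [0, 0, 0], "fingers": 0},
    {"slide": [-52, -96, 115], "angular": [0, 0, 0], "fingers": 0},
    {"slide": [-52, -96, 115], "angular": [0, 0, 0], "fingers": 0},
    {"slide": [-52, -96, 115], "angular": [0, 0, 0], "fingers": 0},
  ],
)

```text
clock: 16.1
tcp_pos: [0.4675, -0.1785, 0.0513]
orientation: [-0.0, 0.677, 0.736, -0.0]
wrist_force: [0.7, 0.1, -0.1]
finger_gap: 0.0857
grip_force: 0.0
```

```bash
python3 - <<'E'
from h import *
s=get_state();p=read_camera('wrist');save(p,'w8')
print([(np.round(q['point'],1),round(q['p'],2),np.round(atz(p,q['point'],.06,s),4)) for q in tip_of('walnut_grip',p)[:2]])
go(.4669,-.1779,.0515)
E
```

```text
[(array([315.2, 349.6]), 0.58, array([ 0.4651, -0.1785,  0.06  ]))]
slide [ 1.5 -1.8  1. ] turn [0.11 0.07 0.02] t 16.2 tcp [ 0.4688 -0.1792  0.0525] q [-0.53  0.32 -0.45  0.8   0.    0.96]
```

View pics/w8.png

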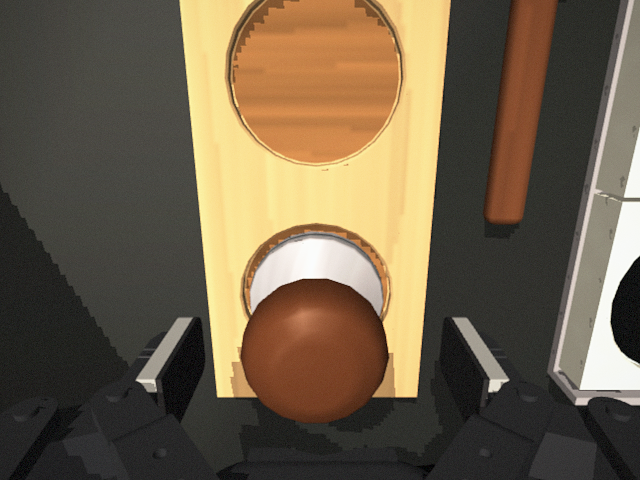

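Walnut's knob is at (315,350), so shift 2 mm inward, close and lift.

Emit:
jog_arm(
  moves=[
    {"slide": [1, -2, 1], "angular": [0, 0, 0], "fingers": 0.2},
    {"slide": [1, -2, 1], "angular": [0, 0, 0], "fingers": 0.3},
    {"slide": [1, -2, 1], "angular": [0, 0, 0], "fingers": 1},
    {"slide": [1, -2, 1], "angular": [0, 0, 0], "fingers": 1},
    {"slide": [1, -2, 1], "angular": [0, 0, 0], "fingers": 1},
    {"slide": [1, -2, 1], "angular": [0, 0, 0], "fingers": 1},
    {"slide": [1, -2, 1], "angular": [0, 0, 0], "fingers": 1},
    {"slide": [1, -2, -12], "angular": [0, 0, 0], "fingers": 1},
    {"slide": [1, -2, -30], "angular": [0, 0, 0], "fingers": 1},
    {"slide": [1, 2, -45], "angular": [0, 0, 0], "fingers": 1},
  ],
)

```text
clock: 17.03
tcp_pos: [0.4685, -0.1769, 0.0964]
orientation: [-0.001, 0.677, 0.736, -0.0]
wrist_force: [-0.4, -0.3, -2.4]
finger_gap: 0.0482
grip_force: 47.1
```

Emit:
jog_arm(
  moves=[
    {"slide": [0, 16, -2], "angular": [0, 0, 0], "fingers": 1},
    {"slide": [0, 45, -2], "angular": [0, 0, 0], "fingers": 1},
    {"slide": [0, 77, -2], "angular": [0, 0, 0], "fingers": 1},
    {"slide": [0, 109, 0], "angular": [0, 0, 0], "fingers": 1},
    {"slide": [0, 138, 0], "angular": [0, 0, 0], "fingers": 1},
    {"slide": [-0.5, 156, 4], "angular": [0, 0, 0], "fingers": 1},
    {"slide": [-0.5, 160.5, 10], "angular": [0, 0, 0], "fingers": 1},
    {"slide": [-0.5, 160.5, 14], "angular": [0, 0, 0], "fingers": 1},
    {"slide": [-0.5, 160.5, 14], "angular": [0, 0, 0], "fingers": 1},
    {"slide": [-0.5, 160.5, 14], "angular": [0, 0, 0], "fingers": 1},
  ],
)

```text
clock: 17.87
tcp_pos: [0.6275, -0.1643, 0.0811]
orientation: [-0.002, 0.677, 0.736, -0.001]
wrist_force: [0.2, 0.4, -3.1]
finger_gap: 0.0483
grip_force: 47.3
```

```bash
python3 - <<'E'
from h import *
go(.6308,-.165,.0575);p=read_camera('wrist');save(p,'w9')
E
```

```text
slide [-1.   3.3 23.6] turn [-0.17 -0.08 -0.02] t 17.8667 tcp [ 0.6275 -0.1643  0.0811] q [-0.38  0.54 -0.01  1.02 -0.    1.11]
```

View pics/w9.png

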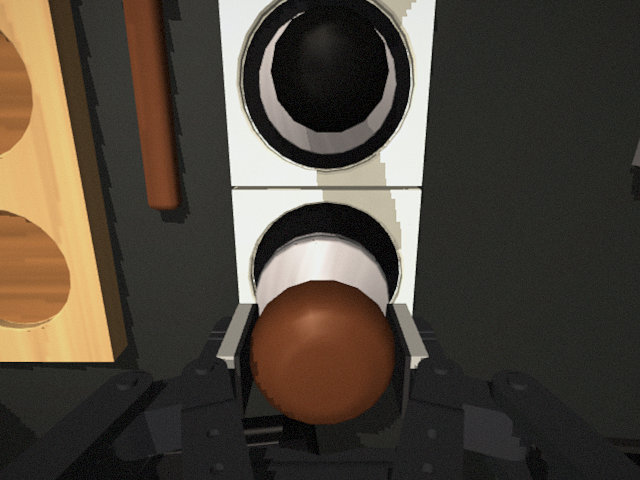

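The foot (322) is nearly centred on the recess (326). Add 1 mm and lower.

Emit:
jog_arm(
  moves=[
    {"slide": [-1, 1, 5], "angular": [0, 0, 0], "fingers": 1},
    {"slide": [-1, 1, 11], "angular": [0, 0, 0], "fingers": 1},
    {"slide": [-1, 1, 17], "angular": [0, 0, 0], "fingers": 1},
    {"slide": [-1, 1, 20.5], "angular": [0, 0, 0], "fingers": 1},
    {"slide": [-1, 1, 22.5], "angular": [0, 0, 0], "fingers": 1},
    {"slide": [-1, 1, 23.5], "angular": [0, 0, 0], "fingers": 1},
    {"slide": [-1, 1, 24.5], "angular": [0, 0, 0], "fingers": 1},
    {"slide": [-1, 1, 25.2], "angular": [0, 0, 0], "fingers": 1},
    {"slide": [-1, 1, 25.2], "angular": [0, 0, 0], "fingers": 1},
    {"slide": [-1, 1, 25.2], "angular": [0, 0, 0], "fingers": 1},
  ],
)

```text
clock: 18.75
tcp_pos: [0.6308, -0.1656, 0.0574]
orientation: [0.0, 0.677, 0.736, 0.0]
wrist_force: [-1.5, -0.1, 0.5]
finger_gap: 0.0483
grip_force: 47.6
```

Emit:
jog_arm(
  moves=[
    {"slide": [0, 0, 0.4], "angular": [0, 0, 0], "fingers": 1},
    {"slide": [0, 0, 0.4], "angular": [0, 0, 0], "fingers": 0.6},
    {"slide": [0, 0, 0.4], "angular": [0, 0, 0], "fingers": 0.3},
    {"slide": [0, 0, 0], "angular": [0, 0, 0], "fingers": 0},
    {"slide": [0, 0, 0], "angular": [0, 0, 0], "fingers": 0},
    {"slide": [0, 0, -10], "angular": [0, 0, 0], "fingers": 0},
    {"slide": [0, 0, -35], "angular": [0, 0, 0], "fingers": 0},
    {"slide": [0, 0, -70], "angular": [0, 0, 0], "fingers": 0},
    {"slide": [0, -20, -100], "angular": [0, 0, 0], "fingers": 0},
    {"slide": [0, -50, -130], "angular": [0, 0, 0], "fingers": 0},
  ],
)

```text
clock: 19.58
tcp_pos: [0.583, -0.1698, 0.1883]
orientation: [0.001, 0.677, 0.736, 0.001]
wrist_force: [0.2, -0.2, 0.7]
finger_gap: 0.0854
grip_force: 0.0
```

Emit:
jog_arm(
  moves=[
    {"slide": [0, -35, -20], "angular": [0, 0, 0], "fingers": 0},
    {"slide": [0, -70, -40], "angular": [0, 0, 0], "fingers": 0},
    {"slide": [0, -110, -50], "angular": [0, 0, 0], "fingers": 0},
    {"slide": [0, -140, -50], "angular": [0, 0, 0], "fingers": 0},
    {"slide": [0, -150, -50], "angular": [0, 0, 0], "fingers": 0},
    {"slide": [0, -150, -50], "angular": [0, 0, 0], "fingers": 0},
  ],
)

```text
clock: 20.08
tcp_pos: [0.4301, -0.1822, 0.2377]
orientation: [0.001, 0.678, 0.735, 0.0]
wrist_force: [0.9, 0.4, 0.9]
finger_gap: 0.0854
grip_force: 0.0
```

```bash
python3 - <<'E'
from h import *
p=read_camera('scene');save(dict(color=cv2.resize(p['color'][160:320,110:470],None,fx=2.2,fy=2.2)),'s2')
E
```

```text
(no output)
```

View pics/s2.png

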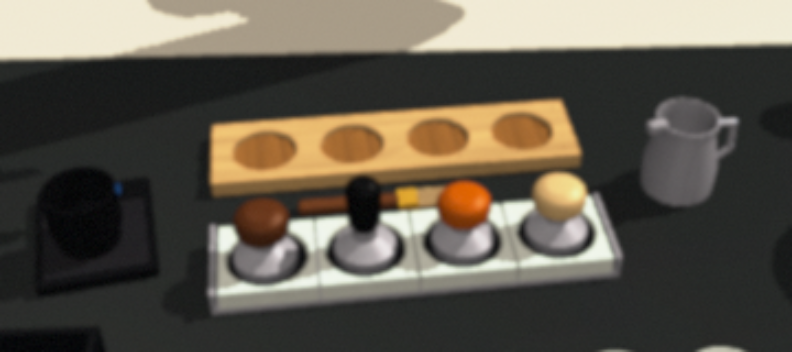

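All four tampers stand upright in their recesses in the right order (feet at crop x 265, 365, 462 and 557). The pitcher and cup have not moved.

```bash
python3 -c "
from workcell import *
print(hand_in())"
```

```text
the job is handed in; nothing more can be done
None
```

The job is handed in at about 20 s of the 96 s allowed: all four tampers stand upright in the white rack in their original order, and the pitcher and dosing cup were left where they were.

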